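# Check the pull scale behind its glass screen

## Task

Check the spring pull scale on its stand: slide the glass screen fully open, then draw the scale's black handle out until its pointer is level with the brass marker and hold it steady there for two seconds, without pulling it well past the marker. Then ease the handle gently back home, never letting it snap, and slide the screen fully shut, without disturbing the marker or the other things on the counter.

Things in the scene. Friction and masses are not known exactly. Their poses are not given: they have to be found in the camera images.
- stand: Fixed dark-wood stand with a 20 mm plank. Origin on the counter; its x points away from the robot (open front at -x), y left seen from the robot, z up. In its frame, mm: plank x -130..125, y -160..340; two 30 mm square posts at x -55, y -145 and 325, carry a ledge above. The screen runs along y in a track at x -100; a fixed glass pane (x -80, y 120..310, to z 152) stands behind its open position.
- ledge (a point): Middle of the front lower edge of the wooden ledge: 45 (x) by 500 (y) by 30 mm; in the stand's frame x -75..-30, y -160..340, z 215..245 mm. It runs above the scale handle, so the handle can only be gripped with the tool leaning some 30 to 45 degrees, the gripper's body on the front (robot) side. Axes as the stand's.
- face (a point): Centre of the white graduated face (lines 10 mm apart) on top of the fixed steel scale housing, 70 mm above the counter. Housing in the stand's frame: x -5..110, y -35..35, z 20..70 mm. Axes as the stand's.
- screen (a joint): Sliding glass screen with wooden frame, 220 wide, z 22..150 mm above the counter, at x -100 in the stand's frame, in front of the scale handle. 0 = shut (covers y -110..110), grows as it slides to the stand's +y; 0.21 m = fully open. Light friction, about 2 N; stays where left.
- screen_grip (a point): Grip point on the screen's upright steel D-handle, a round bar 12 mm thick standing 36 mm in front of the screen (to the stand's -x), 112 mm above the counter; the bar is upright from 40 to 146 mm above the counter. Moves with the screen. Axes as the stand's.
- slide (a joint): How far the scale's sprung handle and pointer are drawn out, towards the stand's -x: 0 = home, at most 0.085 m. The spring pulls it home with 3 N at 0 plus 1.5 N per 10 mm; let go, it snaps back.
- handle (a point): Centre of the black upright paddle that is the scale's pull handle: 26 (x) by 14 (y) by 64 mm high, centre 85 mm above the counter; pinch it across y. At home it is at x -60, y 0 in the stand's frame, 40 mm behind the screen. Its rod, 12 mm thick, leaves it rearward 50 mm above the counter. Axes as the stand's.
- pointer (a point): End of the flat black pointer bar (4 mm in x, 34 mm in y, lying across the white face, 73 mm above the counter) that moves with the handle. Axes as the stand's; at home it is at x 85 in the stand's frame, always 145 mm behind the handle centre.
- mark (a point): Tip region of the brass marker's 5 mm wide tongue, which reaches over the white face from the housing's +y edge (brass clamp 18 mm wide in x, 73 mm above the counter). It is already set; the pointer is level with it when the two have the same x in the stand's frame. Axes as the stand's.
- mug: White mug, 80 mm across, 95 mm high, standing on the counter; bystander. Origin at the centre of its underside.
- jar: Amber glass jar with steel cap, 76 mm across, 120 mm high; bystander. Origin at the centre of its underside.
- mill: Turned wooden pepper mill, 60 mm across, 165 mm high, standing on the plank behind the fixed pane; bystander. Origin at the centre of its underside.

How it is judged:
On the way, in this order (a step that is already met when the one before it is completed fails the run):
1. the screen is slid fully open (at least 0.19 m) with the scale still at home (value of joint screen above 0.19 m and value of joint slide below 0.01 m), for 0.2 s.
2. the pointer is held level with the marker, within 5 mm and steady, for 1.5 s, the screen still open (x of pointer in the frame of mark between -0.005 and 0.005 m and velocity of joint slide between -0.03 and 0.03 m/s and value of joint screen above 0.17 m), for 1.5 s.
3. the handle is back home (within 4 mm) before the screen is shut (value of joint slide below 0.004 m and value of joint screen above 0.17 m), for 0.2 s.
At the end, for the whole second after the job is handed in: The screen is shut to within 6 mm, the scale handle is home to within 4 mm, the marker is within 5 mm and mug, jar and mill within 20 mm of where they started (value of joint screen below 0.006 m and value of joint slide below 0.004 m and distance of mark from where it was at the start of the episode below 0.005 m and distance of each of mug, jar, mill from where it was at the start of the episode below 0.02 m); the robot touches nothing.
It fails at once if the pointer is pulled more than 15 mm past the marker (x of pointer in the frame of mark below -0.015 m).
It fails at once if the handle snaps back (returns faster than 0.6 m/s) (velocity of joint slide below -0.6 m/s).
It fails at once if a bystander is knocked over (angle between any of mug, jar, mill's own z axis and vertical above 0.4 rad).
It also fails if it takes over 72 s, if anything falls off the work surface, if the arm or the gripper's body presses on something with over 40 N, if the wrist force passes 120 N, or if a joint passes its speed limit or range.

## Robot

A 7-joint arm with a two-finger parallel gripper is mounted at the origin on the work surface. World frame = base frame: x ahead of the robot, y to its left, z up, the work surface at z = 0. Lengths are in m, angles in rad, forces in N, time in s.
With the tool pointing down it reaches from about 0.4 to 0.925 m from the base axis. Payload 5.6 kg.
Tool frame: the origin (TCP) lies on the centre line of the jaws, within the pads' length; the fingertips stand 11 mm ahead of it and the grasp point (between the pads) lies 8 mm behind it; z points along the fingers, y is the line along which they close (so a half turn about z gives the same grasp; the last joint's range is limited). The gripper opens to 85 mm and grips with 20 to 120 N. Pads are 22 mm wide; open, the fingers measure 114 mm over their backs; the gripper's body (76 mm by 85 mm) begins 54 mm behind the grasp point. The pads swing forward as they close: fully open they stand 13 mm farther back than shut.
Start: joints at [-1.176, 0.468, -0.012, 1.603, 0.006, 1.071, -0.056], TCP at [0.276, 0.589, 0.242] pointing down, gripper open.
Joint ranges: [-2.53, 2.53], [-0.31, 2.02], [-1.57, 1.55], [0.28, 2.44], [-1.29, 4.43], [0.15, 1.84], [-2.92, 2.92]. Speed limits (rad/s): [2.57, 2.57, 3.14, 3.14, 3.14, 3.14, 3.14].

## Interface

Orientations are given as a unit quaternion [w, x, y, z].
In Python, from plant import r gives the robot as it stands. The module is installed in compiled form; this text tells all that it offers.
- The arm moves only by the tool drive_tool, never from a script. Its argument "deltas" is one flat list of numbers, 7 for each row, row after row: the turn, a rotation vector about the tool's x, y, z in rad, then the shift along the tool's x, y, z in cm, then the opening, from -1 (shut) to 1 (fully open), so that 0 is half open. In form: [rx, ry, rz, tx, ty, tz, fingers, rx, ry, rz, tx, ty, tz, fingers, ...]. A call has 1 to 12 rows; each row shifts and turns the commanded pose from where the row before left it, along the tool's axes as they then stand; what a row does not reach is not made up. A row lasts 1/12 s, in which the tool goes at most 41.7 mm and 7.16 degrees, less where a joint would pass 70% of its speed; a pose out of reach is approached as far as the arm can. A call with a gripper value outside its range is refused whole. The fingers move at their own pace and stop on an object; "grip_force" is the grip in N (left out, the last holds). Time passes only in rows, so rows that do not move let the fingers close. It gives the time, the measured TCP pose, the force, the opening and the grip force at its end, in the units of the state.
- r.observe(): the state, without advancing time (a new reading comes with each control period).
- r.get_image(name): name is "side" or "top" or "wrist"; returns a dict with "img" (400x640x3 uint8, red, green, blue), "z_map" (400x640 float32, m along the optical axis (not along the pixel's ray), 0 where there is no reading), "camera_matrix" (3x3 intrinsics, pixels), "origin" and "attitude" of the camera in the world. Camera axes: x right, y up, looking along -z (the intrinsics and any distortion apply to the point x, -y, -z); pixel columns grow to the right and rows downward; lengths in m; the calibration is good to about 2 mm. The wrist camera is an equidistant fisheye: a pixel r from the principal point sees the ray r / f radians off the axis. A picture is of the moment at which its call begins.
- r.job_done(): hands the job in; it is judged then, once.
The state is a dict: "clock": time; "q": joint angles; "joint_vel": joint speeds; "joint_torque": joint torques, N m; "tool_pos": TCP position; "tcp_rot": TCP orientation; "contact_force": force on the tool from outside, world axes, zero at the start; "moment": the same for the moment, N m; "grip_width": finger opening in m; "gripper_force": force on a finger pad.
Only numpy, scipy, OpenCV 4.12 (cv2) and the standard library are available. Lean on these libraries where they do the work, as an engineer would, in place of code of your own. Each camera call takes 0.05 s, during which the arm holds its last target. There are 200 camera calls.

## Working session

There is one attempt and no reset: what is moved stays moved. The work goes in short steps, Python scripts to look and compute and a tool call to move; the robot and the scene stay as the last step left them, time stands still between calls to the robot, and variables do not carry over. Pictures are saved under pics/ and viewed, at most 10 in all, crops included, and the job is handed in when it is done.

Besides the shell and the picture viewer there is one more tool, called after "Emit:" by a JSON object that holds its "op" and its "data". drive_tool: Moves the arm, as the interface text tells. Its arguments: {"type":"object","properties":{"deltas":{"type":"array","items":{"type":"number"}},"grip_force":{"type":"number"}},"required":["deltas"]}

```bash
mkdir -p pics
cat > h.py <<'E'
import numpy as np, cv2
from plant import r
from scipy.spatial.transform import Rotation as R
def att(a):
    a=np.array(a,float)
    return a if a.shape==(3,3) else R.from_quat(a[[1,2,3,0]]).as_matrix()
def ray(c,u,v):
    K=np.array(c['camera_matrix']); d=np.array([(u-K[0,2])/K[0,0],-(v-K[1,2])/K[1,1],-1.])
    return np.array(c['origin']),att(c['attitude'])@d
def onz(c,u,v,z):
    o,d=ray(c,u,v); return o+d*(z-o[2])/d[2]
def dep(c,u,v):
    o,d=ray(c,u,v); return o+d*c['z_map'][int(v),int(u)]
def save(n,name): 
    c=r.get_image(n); cv2.imwrite('pics/'+name,c['img'][:,:,::-1]); 
    import pickle; pickle.dump(c,open(name+'.pkl','wb')); return c
E
python3 - <<'E'
from h import *
for n in('side','top'):
    c=save(n,n+'1.png'); print(n,c['camera_matrix'],c['origin'],c['attitude'])
print(r.observe())
E
```

```text
side [[371.05425137   0.         319.78630285]
 [  0.         371.05425137 200.00063912]
 [  0.           0.           1.        ]] [0.39094177 0.51781939 0.78496791] [-0.21499875 -0.07927389  0.36655859  0.90173499]
top [[463.0235112    0.         318.95659766]
 [  0.         463.0235112  188.66701114]
 [  0.           0.           1.        ]] [ 0.51168555 -0.02247289  1.11653552] [ 0.71471641  0.0533222  -0.05564953 -0.69515489]
{'clock': 0.1, 'q': array([-1.17599342,  0.46829845, -0.01162682,  1.60352754,  0.00598938,
        1.07138786, -0.05627582]), 'joint_vel': array([ 2.82079045e-04, -2.11036479e-03,  1.86065357e-03, -1.02281419e-03,
       -1.73865047e-03, -2.14222516e-05, -2.23033608e-04]), 'joint_torque': array([ 6.85589912e-04, -5.33509827e+01,  2.12415692e-02, -2.51966161e+01,
        1.14686578e-02,  4.24846759e-03,  4.85641044e-05]), 'tool_pos': array([0.27540716, 0.58824144, 0.24142916]), 'tcp_rot': array([-1.25762921e-04,  2.17169051e-01,  9.76133687e-01, -7.83187912e-04]), 'contact_force': array([-0.43092395,  0.53742447, -0.07810002]), 'moment': array([ 0.02036671,  0.01886312, -0.00482964]), 'gripper_force': 0.0, 'grip_width': 0.08569565686055285}
```

View pics/top1.png

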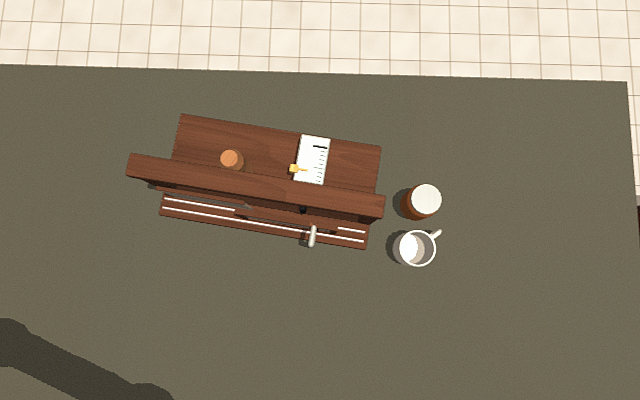

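View pics/side1.png

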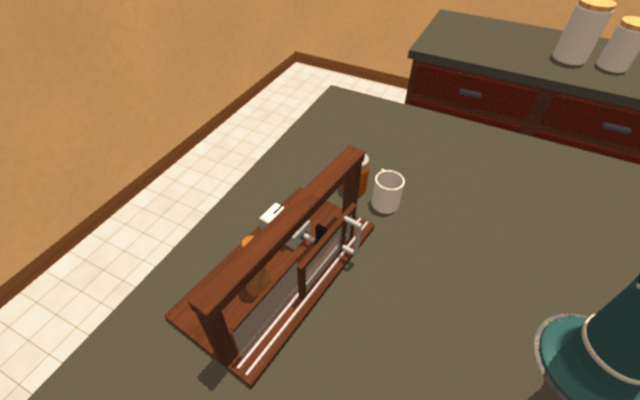

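Top view: plank corners about (181,115), (381,147), (366,248), (160,214); ledge top corners (129,155), (385,195), (382,217), (127,177); white face about (313,160), pointer (320,147), brass tongue (303,169), D-handle (312,236). Side view: the screen is shut and the D-handle is at its right end, near (352,235).

```bash
cat > m.py <<'E'
from h import *
import pickle
c=pickle.load(open('top1.png.pkl','rb'))
hs=cv2.cvtColor(c['img'],cv2.COLOR_RGB2HSV)
px=[(181,115),(381,147),(366,248),(160,214),(129,155),(385,195),(382,217),(127,177)]
zz=[.02]*4+[.245]*4
m=np.array([(.125,.34),(.125,-.16),(-.13,-.16),(-.13,.34),(-.03,.34),(-.03,-.16),(-.075,-.16),(-.075,.34)])
w=np.array([onz(c,*p,z)[:2] for p,z in zip(px,zz)])
mc,wc=m.mean(0),w.mean(0)
a=m-mc;b=w-wc
th=np.arctan2((a[:,0]*b[:,1]-a[:,1]*b[:,0]).sum(),(a*b).sum())
Rm=np.array([[np.cos(th),-np.sin(th)],[np.sin(th),np.cos(th)]]); t=wc-Rm@mc
print('th',th,'t',t,'res',((a@Rm.T-b)*1000).round(1).tolist())
ts=lambda p:(Rm.T@(np.array(p)[:2]-t)).round(4)
# top things
def blob(mask,box,z,name):
    k=np.zeros(mask.shape,np.uint8);x0,y0,x1,y1=box;k[y0:y1,x0:x1]=mask[y0:y1,x0:x1]
    ys,xs=np.nonzero(k); 
    if len(xs)==0: print(name,'none');return
    W=onz(c,xs.mean(),ys.mean(),z); print(name,len(xs),xs.mean().round(1),ys.mean().round(1),W.round(4),'stand',ts(W))
    return k
H,S,V=[hs[...,i].astype(int) for i in range(3)]
blob((S<60)&(V>140),(290,130,335,188),.07,'face')
blob((V<60),(306,138,332,158),.073,'pointer')
blob((S>130)&(V>130)&(H>15)&(H<30),(285,160,312,178),.073,'brass')
blob((S<60)&(V>90),(303,222,321,250),.112,'Dhandle')
blob((V<25),(295,203,312,217),.117,'paddle')
for n,p in dict(mug=(415,248),jar=(426,198),mill=(231,158)).items(): W=dep(c,*p);print(n,W,ts(W))
print(c['img'][140:152,308:332].sum(2)//3)
cv2.imwrite('pics/crop.png',cv2.resize(c['img'][125:255,280:400,::-1],None,fx=4.5,fy=4.5,interpolation=cv2.INTER_CUBIC))
np.savez('stand.npz',th=th,t=t)
E
python3 m.py
```

```text
th -0.13192562698268875 t [0.68998333 0.00145028] res [[3.1, 2.5], [3.8, -1.8], [-4.2, -1.9], [-5.0, 4.1], [2.5, -0.9], [0.6, -3.8], [-1.9, -3.3], [0.9, 5.1]]
face 1337 311.9 158.9 [ 0.7435 -0.0055  0.07  ] stand [0.0539 0.0001]
pointer 13 320.0 146.8 [ 0.7721 -0.0234  0.073 ] stand [ 0.0847 -0.0139]
brass 56 295.4 168.2 [0.7199 0.0316 0.073 ] stand [0.0257 0.0339]
Dhandle 227 312.0 238.3 [ 0.559  -0.0117  0.112 ] stand [-0.1281 -0.0302]
paddle 18 303.1 210.4 [0.6184 0.0094 0.117 ] stand [-0.072  -0.0015]
mug [ 0.54792746 -0.25694607  0.00347059] [-0.1068 -0.2748]
jar [ 0.65243373 -0.25637218  0.12191544] [-0.0033 -0.2605]
mill [0.71582185 0.15939991 0.18229497] [0.0048 0.16  ]
[[252 252 252 252 252 252 252 252 252 252 252 253 253 254 254 254 254 254
  255 255 255 236 150  62]
 [252 252 252 252 253 252 252 252 252 252 252 252 252 252 252 253 253 253
  253 255 254 224 139  62]
 [252 252 252 252 253 253 253 253 252 253 252 252 252 252 252 252 252 252
  253 255 254 193 104  68]
 [252 252 252 253 254 255 255 255 255 255 254 254 253 253 252 252 252 252
  253 255 251 170  81  78]
 [252 252 253 254 253 250 254 255 255 255 255 255 255 255 255 255 254 254
  255 255 248 164  74  78]
 [252 252 253 255 238 109  95 120 140 147 159 240 255 255 255 255 255 255
  255 244 206 161  74  84]
 [252 252 253 255 234  74  24  20   0  17  37  78 102 128 140 148 163 237
  255 252 232 153  78  86]
 [252 252 253 254 255 255 255 255 255 185 100  49  31  15   0  17  36  80
   97 197 221 125  74  84]
 [252 252 252 253 254 255 255 255 255 255 255 255 255 255 255 184 102  49
   19 181 198 113  71  84]
 [252 252 252 252 253 252 253 253 254 254 255 255 255 255 255 255 255 255
  255 254 177  92  83  90]
 [252 252 252 252 252 252 252 253 253 253 253 254 255 255 255 255 255 255
  255 251 168  81  90  99]
 [252 252 252 252 252 252 252 253 252 252 252 254 231 173 175 141 217 243
  226 206 160  78  88  95]]
```

View pics/crop.png

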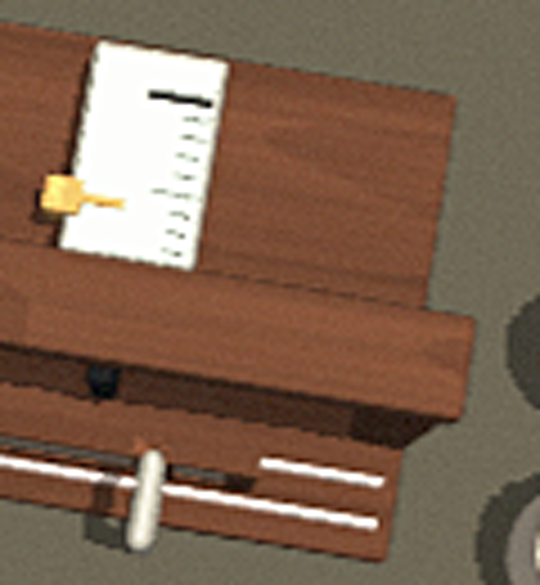

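```bash
cat >> h.py <<'E'
S=np.load('stand.npz') if __import__('os').path.exists('stand.npz') else None
if S is not None:
    th=float(S['th']); t=S['t']
    RS=R.from_euler('z',th)
def s2w(p): return RS.apply(p)+np.array([t[0],t[1],0])
def w2s(p): return RS.inv().apply(np.array(p)-np.array([t[0],t[1],0]))
def pose():
    o=r.observe(); q=o['tcp_rot']; return np.array(o['tool_pos']),R.from_quat(np.array(q)[[1,2,3,0]]),o
def tgt(lean):  # tool z = (sin lean,0,-cos lean) in stand; tool y = -stand y => x fwd
    z=np.array([np.sin(lean),0,-np.cos(lean)]);x=np.array([np.cos(lean),0,np.sin(lean)])
    y=np.cross(z,x); return RS*R.from_matrix(np.stack([x,y,z],1))
def go(Ps,lean,p=None,q=None):
    """total deltas from current: rotvec in tool, shift in current tool axes AND in target tool axes (cm)"""
    pp,qq,o=pose(); p=pp if p is None else p; q=qq if q is None else q
    g=tgt(lean); alt=g*R.from_euler('z',np.pi)
    best=min((g,alt),key=lambda k:(q.inv()*k).magnitude())
    d=s2w(np.array(Ps))-p
    print('rotvec',(q.inv()*best).as_rotvec().round(4),'deg',np.degrees((q.inv()*best).magnitude()).round(1),'shift cur',(q.inv().apply(d)*100).round(2),'shift tgt',(best.inv().apply(d)*100).round(2),'dist',np.linalg.norm(d).round(3))
E
python3 - <<'E'
from h import *
import pickle
c=pickle.load(open('top1.png.pkl','rb'));s=pickle.load(open('side1.png.pkl','rb'))
for p in [(304.4,170.1),(320,147)]: print(w2s(onz(c,*p,.073)))
print('bar top',w2s(onz(c,311,244,.146)), w2s(onz(c,311.5,243,.146)))
im=s['img'];cv2.imwrite('pics/sc.png',cv2.resize(im[180:300,280:400,::-1],None,fx=4.5,fy=4.5,interpolation=cv2.INTER_CUBIC))
p,q,o=pose();print('tool axes',q.as_matrix().round(3).tolist(),w2s(p))
go((-.136,-.03,.25),0)
E
```

```text
[0.0246958 0.0127917 0.073    ]
[ 0.08414128 -0.01393737  0.073     ]
bar top [-0.14159304 -0.03056746  0.146     ] [-0.13938506 -0.03126211  0.146     ]
tool axes [[-0.906, 0.424, -0.001], [0.424, 0.906, -0.001], [-0.0, -0.002, -1.0]] [-0.48816212  0.52715749  0.24142916]
rotvec [-1.600e-03 -1.000e-04 -3.059e-01] deg 17.5 shift cur [-50.36 -42.53  -0.78] shift tgt [-35.22 -55.72  -0.86] dist 0.659
```

View pics/sc.png

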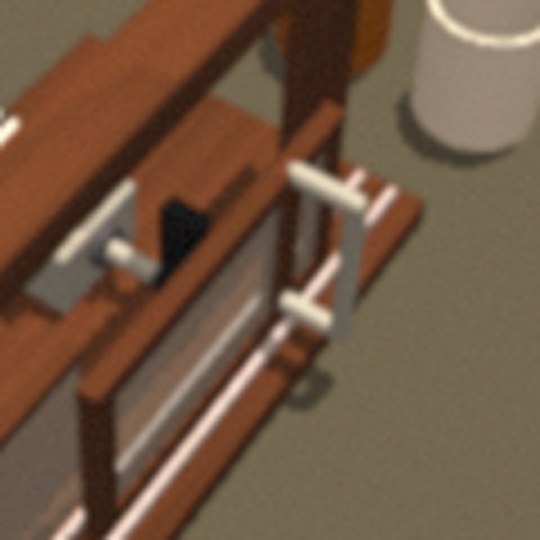

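Run:
```python
from h import *
import pickle
s=pickle.load(open('side1.png.pkl','rb'));c=pickle.load(open('top1.png.pkl','rb'))
f=lambda u,v:(280+u/4.5,180+v/4.5)
for n,p,z in [('top',(360,200),.146),('bot',(342,335),.04),('mount',(290,170),.146),('frame R',(338,105),.15),('frame L',(90,390),.15)]: print(n,w2s(onz(s,*f(*p),z)),w2s(dep(s,*f(*p))))
print(w2s(onz(c,313.5,226,.146)))
```

```text
top [-0.14359704 -0.03316313  0.146     ] [-0.14500708 -0.02993323  0.15008101]
bot [-0.14675957 -0.02763859  0.04      ] [-0.14789301 -0.02503331  0.04388028]
mount [-0.10427452 -0.03021349  0.146     ] [-0.10565104 -0.02755267  0.1493817 ]
frame R [-0.10295414 -0.08031582  0.15      ] [-0.07186833 -0.14605885  0.07449329]
frame L [-0.10054775  0.13703012  0.15      ] [-0.09877867  0.13478029  0.14574215]
[-0.10378639 -0.02969894  0.146     ]
```

Emit:
{"op": "drive_tool", "data": {"deltas": [0, 0, -0.05, -2.8, -2.4, 0, 1, 0, 0, -0.05, -2.8, -2.2, 0, 1, 0, 0, -0.05, -2.8, -2.3, 0, 1, 0, 0, -0.05, -2.8, -2.4, 0, 1, 0, 0, -0.05, -2.6, -2.6, 0, 1, 0, 0, -0.05, -2.5, -2.8, 0, 1, 0, 0, 0, -2.3, -3.2, 0, 1, 0, 0, 0, -2.3, -3.3, 0, 1, 0, 0, 0, -2.3, -3.3, 0, 1, 0, 0, 0, -2.3, -3.3, 0, 1, 0, 0, 0, -2.3, -3.3, 0, 1, 0, 0, 0, -2.3, -3.3, 0, 1], "grip_force": 40}}

```text
clock: 1.1
tool_pos: [0.4956, 0.1825, 0.2422]
tcp_rot: [-0.0, 0.069, 0.998, -0.0]
contact_force: [0.2, -0.1, 0.2]
grip_width: 0.0853
gripper_force: 0.0
```

Run:
```python
from h import *
go((-.140,-.031,.22),0)
```

```text
rotvec [-0.0001 -0.0003 -0.0058] deg 0.3 shift cur [ -7.76 -18.45   2.22] shift tgt [ -7.65 -18.49   2.22] dist 0.201
```

Emit:
{"op": "drive_tool", "data": {"deltas": [0, 0, -0.006, -1.2, -3, 0, 1, 0, 0, 0, -1.2, -3, 0, 1, 0, 0, 0, -1.2, -3, 0, 1, 0, 0, 0, -1.2, -3, 0, 1, 0, 0, 0, -1.2, -3, 0, 1, 0, 0, 0, -1.0, -2.2, 0.8, 1, 0, 0, 0, -0.6, -1.3, 0.8, 1, 0, 0, 0, 0, 0, 0.6, 1, 0, 0, 0, 0, 0, 0, 1]}}

```text
clock: 1.85
tool_pos: [0.545, -0.0092, 0.2186]
tcp_rot: [-0.002, 0.067, 0.998, -0.0]
contact_force: [-0.4, 0.7, -0.3]
grip_width: 0.0857
gripper_force: 0.0
```

Run:
```python
from h import *
c=save('wrist','w1.png'); print(c['camera_matrix'],c['origin'],c['attitude']); p,q,o=pose();print(p,w2s(p),o['contact_force']);go((-.140,-.031,.126),0)
```

```text
[[309.70691629   0.         319.19878868]
 [  0.         309.70691629 202.029835  ]
 [  0.           0.           1.        ]] [0.46894044 0.00080912 0.35147096] [ 0.7443395  -0.1131626  -0.09900546  0.65065417]
[ 0.54529424 -0.00798518  0.21935309] [-0.14219063 -0.02838635  0.21935309] [-0.00893313  0.68686043  0.02409855]
rotvec [ 0.0002 -0.0023  0.0006] deg 0.1 shift cur [-0.24 -0.26  9.33] shift tgt [-0.22 -0.26  9.34] dist 0.093
```

View pics/w1.png

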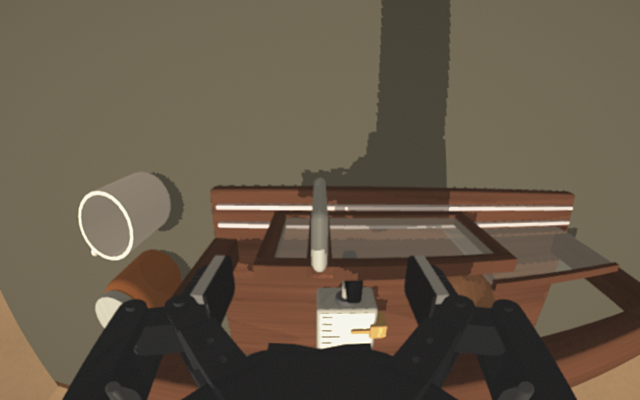

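Emit:
{"op": "drive_tool", "data": {"deltas": [0, 0, 0, 0, 0, 1.6, 1, 0, 0, 0, 0, 0, 2, 1, 0, 0, 0, 0, 0, 2, 1, 0, 0, 0, 0, 0, 2, 1, 0, 0, 0, 0, 0, 1.6, 1, 0, 0, 0, 0, 0, 0.5, 1, 0, 0, 0, 0, 0, 0, -1, 0, 0, 0, 0, 0, 0, -1, 0, 0, 0, 0, 0, 0, -1, 0, 0, 0, 0, 0, 0, -1, 0, 0, 0, 0, 0, 0, -1, 0, 0, 0, 0, 0, 0, -1], "grip_force": 30}}

```text
clock: 2.9
tool_pos: [0.5465, -0.0089, 0.124]
tcp_rot: [0.001, 0.066, 0.998, 0.0]
contact_force: [-0.8, -5.9, 2.7]
grip_width: 0.0127
gripper_force: 4.9
```

Emit:
{"op": "drive_tool", "data": {"deltas": [0, 0, 0, 0, 0.7, 0, -1, 0, 0, 0, 0, 1.2, 0, -1, 0, 0, 0, 0, 1.6, 0, -1, 0, 0, 0, 0, 1.8, 0, -1, 0, 0, 0, 0, 1.8, 0, -1, 0, 0, 0, 0, 1.8, 0, -1, 0, 0, 0, 0, 1.8, 0, -1, 0, 0, 0, 0, 1.8, 0, -1, 0, 0, 0, 0, 1.6, 0, -1, 0, 0, 0, 0, 1.2, 0, -1, 0, 0, 0, 0, 0.9, 0, -1, 0, 0, 0, 0, 0.6, 0, -1]}}

```text
clock: 3.9
tool_pos: [0.5702, 0.1592, 0.1241]
tcp_rot: [0.002, 0.065, 0.998, 0.0]
contact_force: [4.1, -2.9, 3.5]
grip_width: 0.0109
gripper_force: 29.4
```

Emit:
{"op": "drive_tool", "data": {"deltas": [0, 0, 0, 0, 0.4, 0, -1, 0, 0, 0, 0, 0.4, 0, -1, 0, 0, 0, 0, 0.3, 0, -1, 0, 0, 0, 0, 0, 0, -1]}}

```text
clock: 4.23
tool_pos: [0.5717, 0.1698, 0.1241]
tcp_rot: [0.002, 0.066, 0.998, 0.001]
contact_force: [5.6, -0.2, 1.7]
grip_width: 0.0114
gripper_force: 29.3
```

Emit:
{"op": "drive_tool", "data": {"deltas": [0, 0, 0, 0, 0.3, 0, -1, 0, 0, 0, 0, 0.3, 0, -1, 0, 0, 0, 0, 0, 0, -1, 0, 0, 0, 0, 0, 0, -1]}}

```text
clock: 4.57
tool_pos: [0.5719, 0.1713, 0.1241]
tcp_rot: [0.001, 0.067, 0.998, -0.002]
contact_force: [1.9, -9.2, 5.6]
grip_width: 0.0114
gripper_force: 30.3
```

Emit:
{"op": "drive_tool", "data": {"deltas": [0, 0, 0, 0, 0.3, 0, -1, 0, 0, 0, 0, 0, 0, -1, 0, 0, 0, 0, 0, 0, -1]}}

```text
clock: 4.82
tool_pos: [0.5719, 0.1713, 0.1241]
tcp_rot: [0.0, 0.068, 0.998, -0.003]
contact_force: [-0.6, -15.5, 9.4]
grip_width: 0.0117
gripper_force: 31.2
```

Emit:
{"op": "drive_tool", "data": {"deltas": [0, 0, 0, 0, -0.6, 0, -1, 0, 0, 0, 0, 0, 0, 1, 0, 0, 0, 0, 0, 0, 1, 0, 0, 0, 0, 0, 0, 1, 0, 0, 0, 0, 0, 0, 1, 0, 0, 0, 0, 0, -1.5, 1, 0, 0, 0, 0, 0, -2, 1, 0, 0, 0, 0, 0, -2, 1, 0, 0, 0, 0, 0, -1.5, 1, 0, 0, 0, 2, 0, 0, 1, 0, 0, 0, 3, 0, 0, 1, 0, 0, 0, 3, 0, 0, 1]}}

```text
clock: 5.82
tool_pos: [0.4898, 0.1825, 0.1932]
tcp_rot: [-0.0, 0.066, 0.998, 0.0]
contact_force: [-0.3, 0.9, -0.5]
grip_width: 0.0852
gripper_force: 0.0
```

Run:
```python
from h import *
c=save('side','s2.png'); p,q,o=pose();print(p,w2s(p),o['contact_force'],o['grip_width'])
c=save('top','t2.png')
cv2.imwrite('pics/t2s.png',np.hstack([cv2.resize(pp,None,fx=1,fy=1) for pp in [cv2.imread('pics/s2.png')[100:400,150:450],cv2.imread('pics/t2.png')[80:380,120:420]]]))
```

```text
[0.48291508 0.18365071 0.19227683] [-0.22923616  0.15337875  0.19227683] [-8.1836017   0.41880007 -1.59367229] 0.0856266201680499
```

View pics/t2s.png

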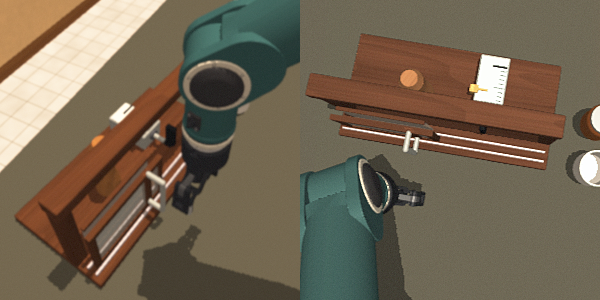

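Run:
```python
from h import *
L=np.radians(40)
go((-.168,0,.21),L)
print(pose()[2]['q'].round(2))
```

```text
rotvec [ 0.0012 -0.7028  0.0045] deg 40.3 shift cur [ -5.76 -15.4   -1.75] shift tgt [ -5.58 -15.37   2.43] dist 0.165
[-0.56  0.31  0.17  1.97 -0.07  0.87  1.08]
```

Emit:
{"op": "drive_tool", "data": {"deltas": [0, -0.06, 0.004, 0, -1, 0, 1, 0, -0.1, 0, 0, -1.5, 0, 1, 0, -0.1, 0, 0, -1.8, 0, 1, 0, -0.1, 0, 0, -1.8, 0, 1, 0, -0.1, 0, 0, -1.8, 0, 1, 0, -0.1, 0, 0, -1.8, 0, 1, 0, -0.09, 0, 0, -1.8, 0, 1, 0, -0.05, 0, -1.4, -1.8, 0.6, 1, 0, 0, 0, -1.6, -1.3, 0.6, 1, 0, 0, 0, -1.6, -0.8, 0.7, 1, 0, 0, 0, -1, 0, 0.5, 1, 0, 0, 0, 0, 0, 0, 1]}}

```text
clock: 6.92
tool_pos: [0.5366, 0.0389, 0.2059]
tcp_rot: [0.286, 0.07, 0.955, -0.029]
contact_force: [-0.1, 0.5, 0.4]
grip_width: 0.0855
gripper_force: 0.0
```

Run:
```python
from h import *
L=np.radians(40)
c=save('wrist','w2.png')
go((-.058,0,.087),L)
p,q,o=pose();print(p,w2s(p),o['q'].round(2),o['contact_force'])
```

```text
rotvec [-0.0243 -0.1158 -0.0045] deg 6.8 shift cur [-1.9  -1.32 15.43] shift tgt [-0.1  -1.7  15.51] dist 0.156
[0.53511703 0.03912359 0.20512286] [-0.15847626  0.01697433  0.20512286] [-0.69  0.14  0.46  2.33  0.85  0.23  0.38] [-0.58179832 -1.0436161  -0.77854507]
```

View pics/w2.png

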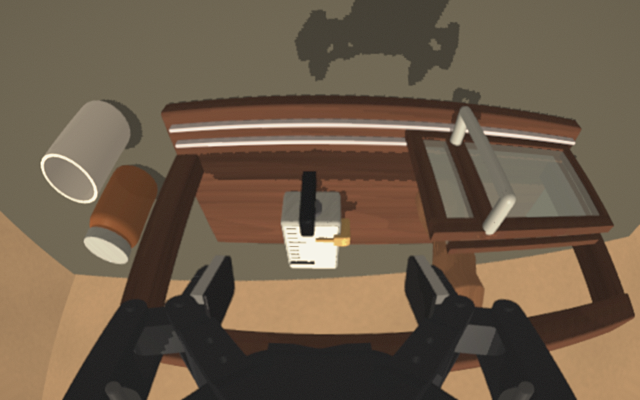

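Run:
```python
from h import *
L=np.radians(36)
go((-.058,0,.088),L)
```

```text
rotvec [-0.0241 -0.046  -0.0053] deg 3.0 shift cur [-1.96 -1.32 15.34] shift tgt [-1.24 -1.7  15.38] dist 0.155
```

Emit:
{"op": "drive_tool", "data": {"deltas": [-0.012, -0.023, -0.003, -0.6, -0.8, 0.5, 1, -0.012, -0.023, -0.003, -0.6, -0.8, 1, 1, 0, 0, 0, 0, 0, 1.5, 1, 0, 0, 0, 0, 0, 1.5, 1, 0, 0, 0, 0, 0, 1.5, 1, 0, 0, 0, 0, 0, 1, 1, 0, 0, 0, 0, 0, 0, 1, 0, 0, 0, 0, 0, 0, 1]}}

```text
clock: 7.63
tool_pos: [0.5769, 0.0192, 0.1571]
tcp_rot: [0.304, 0.063, 0.95, -0.024]
contact_force: [-0.1, -0.4, 1.0]
grip_width: 0.0854
gripper_force: 0.0
```

Run:
```python
from h import *
L=np.radians(36)
c=save('wrist','w3.png')
go((-.058,0,.088),L)
p,q,o=pose();print(p,w2s(p),o['q'].round(2),o['contact_force'])
```

```text
rotvec [-0.0069 -0.0087  0.0017] deg 0.6 shift cur [-0.54 -0.22  8.94] shift tgt [-0.46 -0.28  8.94] dist 0.09
[0.57705613 0.01929013 0.15764706] [-0.11429263  0.00283001  0.15764706] [-0.29  0.3   0.12  2.29  1.77  0.16 -0.48] [-0.07136184 -0.06063873  0.3052159 ]
```

View pics/w3.png

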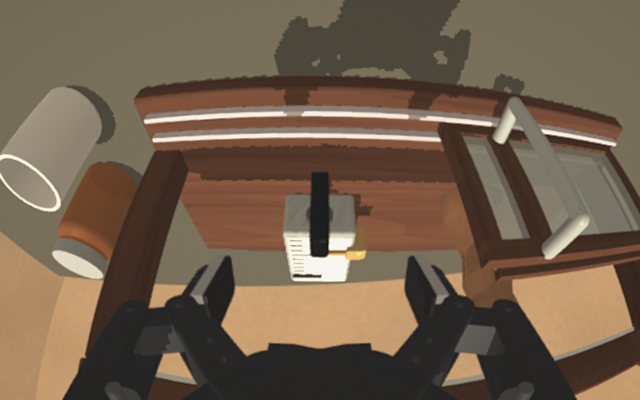

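Emit:
{"op": "drive_tool", "data": {"deltas": [-0.005, -0.008, 0, -0.3, -0.1, 1, 1, 0, 0, 0, -0.2, 0, 1.2, 1, 0, 0, 0, 0, 0, 1.2, 1, 0, 0, 0, 0, 0, 1.2, 1, 0, 0, 0, 0, 0, 1.2, 1, 0, 0, 0, 0, 0, 1.2, 1, 0, 0, 0, 0, 0, 1, 1, 0, 0, 0, 0, 0, 0.8, 1, 0, 0, 0, 0, 0, 0, 1, 0, 0, 0, 0, 0, 0, 1]}}

```text
clock: 8.52
tool_pos: [0.6325, 0.0107, 0.0896]
tcp_rot: [0.308, 0.062, 0.949, -0.022]
contact_force: [-0.2, 0.4, -0.1]
grip_width: 0.0852
gripper_force: 0.0
```

Run:
```python
from h import *
L=np.radians(36)
go((-.058,0,.088),L)
p,q,o=pose();print(p,w2s(p),o['q'].round(2),o['contact_force'])
c=save('wrist','w4.png')
c=save('side','s4.png')
cv2.imwrite('pics/c4.png',np.hstack([cv2.imread('pics/w4.png')[100:400,120:520],cv2.imread('pics/s4.png')[100:400,200:500]]))
```

```text
rotvec [-0.002  -0.0002  0.0019] deg 0.2 shift cur [ 0.08 -0.16  0.14] shift tgt [ 0.08 -0.17  0.14] dist 0.002
[0.63249277 0.01074569 0.08959804] [-0.05821375  0.00165215  0.08959804] [-0.03  0.52 -0.14  2.18  2.2   0.28 -0.84] [-0.24543254  0.36619305 -0.07907354]
```

View pics/c4.png

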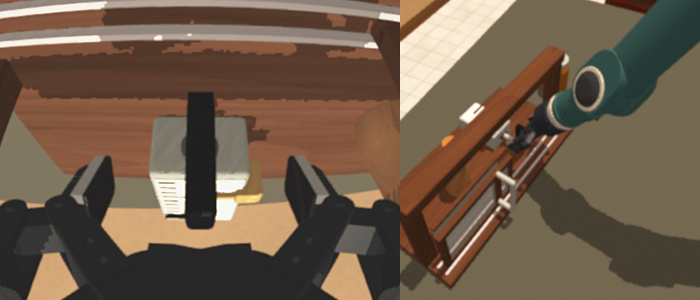

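Emit:
{"op": "drive_tool", "data": {"deltas": [0, 0, 0, 0, 0, 0, -1, 0, 0, 0, 0, 0, 0, -1, 0, 0, 0, 0, 0, 0, -1, 0, 0, 0, 0, 0, 0, -1, 0, 0, 0, 0, 0, 0, -1, 0, 0, 0, 0, 0, 0, -1, 0, 0, 0, 0, 0, 0, -1, 0, 0, 0, 0, 0, 0, -1], "grip_force": 60}}

```text
clock: 9.28
tool_pos: [0.6327, 0.0111, 0.0897]
tcp_rot: [0.308, 0.062, 0.949, -0.021]
contact_force: [-2.3, 2.3, 3.6]
grip_width: 0.0134
gripper_force: 59.4
```

```bash
cat > pt.py <<'E'
from h import *
c=r.get_image('top'); im=c['img']; hs=cv2.cvtColor(im,cv2.COLOR_RGB2HSV).astype(int)
face=np.zeros(im.shape[:2],bool); face[130:192,288:335]=True
def rep(m,n):
    ys,xs=np.nonzero(m&face)
    if len(xs): print(n,len(xs),w2s(onz(c,xs.mean(),ys.mean(),.073)).round(4))
# pointer: dark, surrounded by white: near face in stand coords
ys,xs=np.nonzero(face)
P=np.array([w2s(onz(c,x,y,.073)) for x,y in zip(xs,ys)])
inside=(P[:,0]>.0)&(P[:,0]<.1)&(P[:,1]>-.03)&(P[:,1]<.0)
V=im.max(2)[ys,xs]
w=np.where(inside,np.clip(110-V.astype(float),0,None),0)
print('pointer',(w>0).sum(),(P*w[:,None]).sum(0)/max(w.sum(),1))
ton=(hs[...,1]>110)&(hs[...,0]>12)&(hs[...,0]<32)&(hs[...,2]>150)
m=ton[ys,xs]; print('brass',m.sum(),P[m].mean(0)); m2=m&(P[:,1]<.022); print('tongue',m2.sum(),P[m2].mean(0) if m2.any() else '')
p,q,o=pose(); print('tcp',p.round(4),w2s(p).round(4),o['contact_force'].round(1),o['grip_width'],o['q'].round(2))
E
python3 pt.py
```

```text
pointer 16 [ 0.08483034 -0.01484668  0.073     ]
brass 81 [0.02592925 0.03504279 0.073     ]
tongue 10 [0.02574984 0.01505979 0.073     ]
tcp [0.6327 0.0111 0.0897] [-0.058   0.0021  0.0897] [-2.9  3.2  4.2] 0.01316580567977104 [-0.03  0.52 -0.14  2.18  2.2   0.28 -0.84]
```

Emit:
{"op": "drive_tool", "data": {"deltas": [0, 0, 0, 0.2, 0, -0.145, -1, 0, 0, 0, 0.35, 0, -0.255, -1, 0, 0, 0, 0.4, 0, -0.29, -1, 0, 0, 0, 0.4, 0, -0.29, -1, 0, 0, 0, 0.4, 0, -0.29, -1, 0, 0, 0, 0.3, 0, -0.22, -1, 0, 0, 0, 0, 0, 0, -1]}}

```text
clock: 9.92
tool_pos: [0.6082, 0.0146, 0.0897]
tcp_rot: [0.309, 0.062, 0.949, -0.021]
contact_force: [7.6, 3.5, -4.4]
grip_width: 0.0132
gripper_force: 58.5
```

```bash
python3 pt.py
```

```text
pointer 17 [ 0.06038406 -0.01446311  0.073     ]
brass 82 [0.0259523  0.03473235 0.073     ]
tongue 11 [0.02593795 0.01456221 0.073     ]
tcp [0.6084 0.0145 0.0897] [-0.0826  0.0022  0.0897] [ 6.7  3.7 -5.3] 0.013703473618737767 [-0.01  0.5  -0.18  2.23  2.23  0.32 -0.88]
```

Emit:
{"op": "drive_tool", "data": {"deltas": [0, 0, 0, 0.2, 0, -0.145, -1, 0, 0, 0, 0.35, 0, -0.255, -1, 0, 0, 0, 0.4, 0, -0.29, -1, 0, 0, 0, 0.4, 0, -0.29, -1, 0, 0, 0, 0.4, 0, -0.29, -1, 0, 0, 0, 0.35, 0, -0.255, -1, 0, 0, 0, 0.3, 0, -0.22, -1, 0, 0, 0, 0.2, 0, -0.145, -1, 0, 0, 0, 0.1, 0, -0.073, -1, 0, 0, 0, 0, 0, 0, -1]}}

```text
clock: 10.8
tool_pos: [0.5761, 0.0191, 0.0897]
tcp_rot: [0.309, 0.062, 0.949, -0.021]
contact_force: [11.8, 4.1, -10.5]
grip_width: 0.0132
gripper_force: 58.5
```

```bash
python3 pt.py
```

```text
pointer 17 [ 0.02755822 -0.01604961  0.073     ]
brass 82 [0.02584985 0.03482868 0.073     ]
tongue 11 [0.02593795 0.01456221 0.073     ]
tcp [0.5763 0.0191 0.0897] [-0.115   0.0025  0.0897] [ 11.1   4.6 -10.3] 0.012988758591978337 [ 0.01  0.47 -0.23  2.3   2.27  0.36 -0.93]
```

Emit:
{"op": "drive_tool", "data": {"deltas": [0, 0, 0, 0.1, 0, -0.07, -1, 0, 0, 0, 0, 0, 0, -1, 0, 0, 0, 0, 0, 0, -1, 0, 0, 0, 0, 0, 0, -1, 0, 0, 0, 0, 0, 0, -1, 0, 0, 0, 0, 0, 0, -1, 0, 0, 0, 0, 0, 0, -1, 0, 0, 0, 0, 0, 0, -1, 0, 0, 0, 0, 0, 0, -1, 0, 0, 0, 0, 0, 0, -1, 0, 0, 0, 0, 0, 0, -1, 0, 0, 0, 0, 0, 0, -1]}}

```text
clock: 11.85
tool_pos: [0.5753, 0.0192, 0.0897]
tcp_rot: [0.309, 0.062, 0.949, -0.021]
contact_force: [12.3, 3.0, -10.9]
grip_width: 0.0131
gripper_force: 58.5
```

Emit:
{"op": "drive_tool", "data": {"deltas": [0, 0, 0, 0, 0, 0, -1, 0, 0, 0, 0, 0, 0, -1, 0, 0, 0, 0, 0, 0, -1, 0, 0, 0, 0, 0, 0, -1, 0, 0, 0, 0, 0, 0, -1, 0, 0, 0, 0, 0, 0, -1, 0, 0, 0, 0, 0, 0, -1, 0, 0, 0, 0, 0, 0, -1, 0, 0, 0, 0, 0, 0, -1, 0, 0, 0, 0, 0, 0, -1, 0, 0, 0, 0, 0, 0, -1, 0, 0, 0, 0, 0, 0, -1]}}

```text
clock: 12.85
tool_pos: [0.5753, 0.0192, 0.0897]
tcp_rot: [0.309, 0.062, 0.949, -0.021]
contact_force: [12.6, 4.0, -10.1]
grip_width: 0.0133
gripper_force: 58.5
```

Emit:
{"op": "drive_tool", "data": {"deltas": [0, 0, 0, 0, 0, 0, -1, 0, 0, 0, 0, 0, 0, -1, 0, 0, 0, 0, 0, 0, -1, 0, 0, 0, 0, 0, 0, -1, 0, 0, 0, 0, 0, 0, -1, 0, 0, 0, 0, 0, 0, -1]}}

```text
clock: 13.35
tool_pos: [0.5752, 0.0192, 0.0897]
tcp_rot: [0.309, 0.062, 0.949, -0.021]
contact_force: [11.9, 4.0, -10.9]
grip_width: 0.0129
gripper_force: 58.5
```

Run:
```python
exec(open('pt.py').read())
cv2.imwrite('pics/hold.png',cv2.resize(im[125:195,280:340,::-1],None,fx=7,fy=7,interpolation=cv2.INTER_CUBIC))
```

```text
pointer 15 [ 0.02662067 -0.01647817  0.073     ]
brass 80 [0.02580707 0.03505348 0.073     ]
tongue 10 [0.02574984 0.01505979 0.073     ]
tcp [0.5752 0.0193 0.0897] [-0.1161  0.0026  0.0897] [ 11.7   4.3 -10.2] 0.01342179583850978 [ 0.01  0.47 -0.23  2.3   2.27  0.36 -0.93]
```

View pics/hold.png

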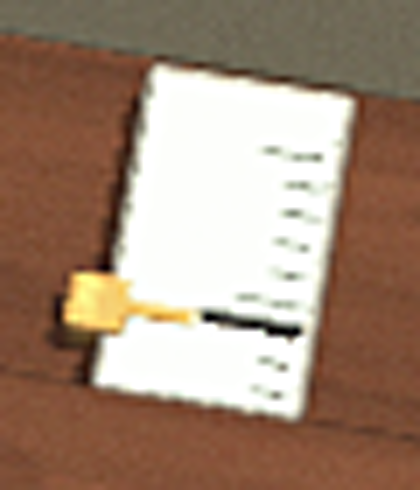

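Pointer (crop about 205–300, 322) is in line with the brass tongue (130–190, 313). It was held for over 2 s, so I'm easing it home.

Emit:
{"op": "drive_tool", "data": {"deltas": [0, 0, 0, -0.2, 0, 0.145, -1, 0, 0, 0, -0.4, 0, 0.29, -1, 0, 0, 0, -0.4, 0, 0.29, -1, 0, 0, 0, -0.4, 0, 0.29, -1, 0, 0, 0, -0.4, 0, 0.29, -1, 0, 0, 0, -0.5, 0, 0.36, -1, 0, 0, 0, -0.5, 0, 0.36, -1, 0, 0, 0, -0.5, 0, 0.36, -1, 0, 0, 0, -0.4, 0, 0.29, -1, 0, 0, 0, -0.4, 0, 0.29, -1, 0, 0, 0, -0.3, 0, 0.22, -1, 0, 0, 0, 0, 0, 0, -1]}}

```text
clock: 14.4
tool_pos: [0.6284, 0.0118, 0.0897]
tcp_rot: [0.309, 0.062, 0.949, -0.021]
contact_force: [4.1, 2.8, -1.8]
grip_width: 0.0134
gripper_force: 60.0
```

```bash
python3 pt.py
```

```text
pointer 24 [ 0.08092378 -0.01468728  0.073     ]
brass 83 [0.02588381 0.03463854 0.073     ]
tongue 12 [0.02574988 0.01505958 0.073     ]
tcp [0.6282 0.0118 0.0897] [-0.0626  0.0021  0.0897] [ 4.   2.5 -1.8] 0.013112156012936473 [-0.02  0.51 -0.15  2.19  2.21  0.29 -0.85]
```

Emit:
{"op": "drive_tool", "data": {"deltas": [0, 0, 0, -0.15, 0, 0.11, -1, 0, 0, 0, -0.15, 0, 0.11, -1, 0, 0, 0, -0.1, 0, 0.07, -1, 0, 0, 0, 0, 0, 0, -1, 0, 0, 0, 0, 0, 0, -1]}}

```text
clock: 14.87
tool_pos: [0.6324, 0.0112, 0.0897]
tcp_rot: [0.308, 0.062, 0.949, -0.021]
contact_force: [3.5, 2.9, -1.7]
grip_width: 0.0134
gripper_force: 60.4
```

```bash
python3 pt.py
```

```text
pointer 18 [ 0.08477209 -0.01506839  0.073     ]
brass 83 [0.02588381 0.03463854 0.073     ]
tongue 12 [0.02574988 0.01505958 0.073     ]
tcp [0.6324 0.0112 0.0897] [-0.0583  0.0021  0.0897] [ 4.3  3.3 -1.2] 0.013012894571393875 [-0.03  0.52 -0.14  2.18  2.2   0.28 -0.84]
```

Emit:
{"op": "drive_tool", "data": {"deltas": [0, 0, 0, -0.04, 0, 0.03, -1, 0, 0, 0, 0, 0, 0, -1, 0, 0, 0, 0, 0, 0, 0, 0, 0, 0, 0, 0, 0, 1, 0, 0, 0, 0, 0, 0, 1, 0, 0, 0, 0, 0, 0, 1, 0, 0, 0, 0, 0, 0, 1, 0, 0, 0, 0, 0, 0, 1, 0, 0, 0, 0, 0, -0.7, 1, 0, 0, 0, 0, 0, -1.2, 1, 0, 0, 0, 0, 0, -1.2, 1, 0, 0, 0, 0, 0, -1.2, 1]}}

```text
clock: 15.92
tool_pos: [0.6069, 0.0139, 0.1249]
tcp_rot: [0.308, 0.062, 0.949, -0.021]
contact_force: [0.6, 0.5, 0.9]
grip_width: 0.0856
gripper_force: 0.0
```

Emit:
{"op": "drive_tool", "data": {"deltas": [0, 0, 0, 0, 0, -1.5, 1, 0, 0, 0, 0, 0, -1.5, 1, 0, 0, 0, 0, 0, -1.5, 1, 0, 0, 0, 0, 0, -1.5, 1, 0, 0, 0, 0, 0, -1.5, 1, 0, 0, 0, 0, 0, -1, 1, 0, 0, 0, 0, 0, 0, 1, 0, 0, 0, 0, 0, 0, 1]}}

```text
clock: 16.58
tool_pos: [0.5581, 0.021, 0.194]
tcp_rot: [0.309, 0.062, 0.949, -0.021]
contact_force: [0.4, 0.1, 0.2]
grip_width: 0.0852
gripper_force: 0.0
```

```bash
python3 pt.py
python3 - <<'E'
from h import *
go((-.225,.152,.21),0)
E
```

```text
pointer 17 [ 0.0848351  -0.01474202  0.073     ]
brass 84 [0.02604384 0.0348898  0.073     ]
tongue 11 [0.02593795 0.01456221 0.073     ]
tcp [0.5581 0.0208 0.1934] [-0.1333  0.0019  0.1934] [0.4 0.5 0.4] 0.08537728596246935 [-0.3   0.19  0.11  2.31  1.37  0.18 -0.07]
rotvec [-0.0017  0.629   0.0009] deg 36.0 shift cur [ 6.42 15.01 -6.76] shift tgt [ 9.17 15.01 -1.66] dist 0.177
```

Emit:
{"op": "drive_tool", "data": {"deltas": [0, 0.05, 0, 1, 0, -1, 1, 0, 0.08, 0, 1.3, 0, -1, 1, 0, 0.08, 0, 1.3, 0, -1, 1, 0, 0.08, 0, 1.3, 0.5, -0.8, 1, 0, 0.08, 0, 1.3, 1, -0.4, 1, 0, 0.08, 0, 1.2, 1.7, 0, 1, 0, 0.08, 0, 0.7, 2, 0, 1, 0, 0.06, 0, 0, 2, 0, 1, 0, 0.04, 0, 0, 2, 0, 1, 0, 0, 0, 0, 2, 0, 1, 0, 0, 0, 0, 2, 0, 1, 0, 0, 0, 0, 1.8, 0, 1]}}

```text
clock: 17.63
tool_pos: [0.5186, 0.1707, 0.1832]
tcp_rot: [0.068, 0.073, 0.995, -0.014]
contact_force: [-0.6, -0.5, -0.2]
grip_width: 0.0854
gripper_force: 0.0
```

Emit:
{"op": "drive_tool", "data": {"deltas": [0, 0, 0, 0, 0, 0, 1, 0, 0, 0, 0, 0, 0, 1]}}

```text
clock: 17.8
tool_pos: [0.518, 0.1706, 0.1833]
tcp_rot: [0.068, 0.072, 0.995, -0.014]
contact_force: [-0.6, -0.3, -0.1]
grip_width: 0.0855
gripper_force: 0.0
```

Run:
```python
from h import *
p,q,o=pose();print(p,w2s(p),o['q'].round(2))
E=w2s([.5719,.1713,.124]);print('bar',E)
go((E[0],E[1],.20),0)
```

```text
[0.51800919 0.17057115 0.18334152] [-0.19272648  0.14502924  0.18334152] [-0.18  0.34 -0.3   1.98  0.28  0.75  0.77]
bar [-0.13939983  0.15284073  0.124     ]
rotvec [-0.0194  0.1372 -0.0115] deg 8.0 shift cur [-5.5   0.82 -0.94] shift tgt [-5.33  0.78 -1.67] dist 0.056
```

Emit:
{"op": "drive_tool", "data": {"deltas": [-0.01, 0.07, -0.006, 0, 0.4, -0.8, 1, -0.009, 0.067, -0.006, 0, 0.4, -0.9, 1, 0, 0, 0, -1.3, 0, 0, 1, 0, 0, 0, -1.4, 0, 0, 1, 0, 0, 0, -1.4, 0, 0, 1, 0, 0, 0, -1.2, 0, 0, 1, 0, 0, 0, 0, 0, 0, 1, 0, 0, 0, 0, 0, 0, 1]}}

```text
clock: 18.47
tool_pos: [0.57, 0.17, 0.2005]
tcp_rot: [0.0, 0.067, 0.998, -0.0]
contact_force: [-0.2, -0.1, -0.9]
grip_width: 0.0856
gripper_force: 0.0
```

Run:
```python
from h import *
go((-.1394,.1528,.124),0)
c=r.get_image('wrist');p,q,o=pose()
# bar position in wrist: project expected bar top and list bright grey columns
K=c['camera_matrix']
g=c['img'].astype(int);m=(g.max(2)-g.min(2)<35)&(g.min(2)>110)
m[:160]=0;m[260:]=0;m[:,:240]=0;m[:,400:]=0
n,l,s,ce=cv2.connectedComponentsWithStats(m.astype(np.uint8))
print([(s[i].tolist(),ce[i].round(0).tolist()) for i in range(1,n) if s[i,4]>40])
```

```text
rotvec [-0.0006  0.0001 -0.0031] deg 0.2 shift cur [-0.17  0.16  7.65] shift tgt [-0.18  0.15  7.65] dist 0.077
[([240, 210, 73, 6, 286], [276.0, 212.0]), ([328, 210, 72, 6, 337], [364.0, 213.0]), ([312, 224, 16, 36, 482], [320.0, 243.0]), ([240, 229, 27, 5, 86], [253.0, 231.0]), ([284, 231, 25, 4, 93], [296.0, 232.0]), ([331, 231, 69, 5, 258], [360.0, 233.0])]
```

Emit:
{"op": "drive_tool", "data": {"deltas": [0, 0, 0, -0.1, 0, 1.2, 1, 0, 0, 0, 0, 0, 1.8, 1, 0, 0, 0, 0, 0, 1.8, 1, 0, 0, 0, 0, 0, 1.8, 1, 0, 0, 0, 0, 0, 1, 1, 0, 0, 0, 0, 0, 0, 1, 0, 0, 0, 0, 0, 0, -1, 0, 0, 0, 0, 0, 0, -1, 0, 0, 0, 0, 0, 0, -1, 0, 0, 0, 0, 0, 0, -1, 0, 0, 0, 0, 0, 0, -1, 0, 0, 0, 0, 0, 0, -1], "grip_force": 30}}

```text
clock: 19.52
tool_pos: [0.5714, 0.1715, 0.1259]
tcp_rot: [0.001, 0.066, 0.998, 0.0]
contact_force: [-0.4, -0.4, -0.2]
grip_width: 0.0123
gripper_force: 0.4
```

Emit:
{"op": "drive_tool", "data": {"deltas": [0, 0, 0, 0, -0.7, 0, -1, 0, 0, 0, 0, -1.2, 0, -1, 0, 0, 0, 0, -1.6, 0, -1, 0, 0, 0, 0, -1.8, 0, -1, 0, 0, 0, 0, -1.8, 0, -1, 0, 0, 0, 0, -1.8, 0, -1, 0, 0, 0, 0, -1.8, 0, -1, 0, 0, 0, 0, -1.8, 0, -1, 0, 0, 0, 0, -1.8, 0, -1, 0, 0, 0, 0, -1.6, 0, -1, 0, 0, 0, 0, -1.4, 0, -1, 0, 0, 0, 0, -1, 0, -1]}}

```text
clock: 20.52
tool_pos: [0.5457, -0.0112, 0.1259]
tcp_rot: [-0.0, 0.067, 0.998, 0.0]
contact_force: [-4.0, 2.9, 6.8]
grip_width: 0.0112
gripper_force: 30.6
```

Emit:
{"op": "drive_tool", "data": {"deltas": [0, 0, 0, 0, -0.6, 0, -1, 0, 0, 0, 0, -0.5, 0, -1, 0, 0, 0, 0, -0.4, 0, -1, 0, 0, 0, 0, -0.4, 0, -1, 0, 0, 0, 0, 0, 0, -1, 0, 0, 0, 0, 0, 0, -1]}}

```text
clock: 21.02
tool_pos: [0.543, -0.0299, 0.1259]
tcp_rot: [-0.0, 0.067, 0.998, -0.0]
contact_force: [-4.8, -0.1, 9.6]
grip_width: 0.0113
gripper_force: 30.7
```

Emit:
{"op": "drive_tool", "data": {"deltas": [0, 0, 0, 0, -0.3, 0, -1, 0, 0, 0, 0, -0.3, 0, -1, 0, 0, 0, 0, -0.3, 0, -1, 0, 0, 0, 0, 0, 0, -1, 0, 0, 0, 0, 0, 0, -1, 0, 0, 0, 0, 0, 0, -1]}}

```text
clock: 21.52
tool_pos: [0.5421, -0.0367, 0.1259]
tcp_rot: [-0.0, 0.066, 0.998, 0.001]
contact_force: [-3.9, 4.6, 8.1]
grip_width: 0.0113
gripper_force: 30.7
```

Emit:
{"op": "drive_tool", "data": {"deltas": [0, 0, 0, 0, -0.2, 0, -1, 0, 0, 0, 0, 0, 0, -1, 0, 0, 0, 0, 0, 0, -1]}}

```text
clock: 21.77
tool_pos: [0.542, -0.0368, 0.1258]
tcp_rot: [0.0, 0.065, 0.998, 0.002]
contact_force: [-3.8, 8.8, 7.3]
grip_width: 0.0109
gripper_force: 30.8
```

Emit:
{"op": "drive_tool", "data": {"deltas": [0, 0, 0, 0, 0.3, 0, -1, 0, 0, 0, 0, 0, 0, 1, 0, 0, 0, 0, 0, 0, 1, 0, 0, 0, 0, 0, 0, 1, 0, 0, 0, 0, 0, 0, 1, 0, 0, 0, 0, 0, 0, 1, 0, 0, 0, 0, 0, -1.5, 1, 0, 0, 0, 0, 0, -2, 1, 0, 0, 0, 0, 0, -2, 1, 0, 0, 0, 0, 0, -2, 1, 0, 0, 0, 1.5, 0, -1, 1, 0, 0, 0, 2, 0, 0, 1]}}

```text
clock: 22.77
tool_pos: [0.5108, -0.0321, 0.2125]
tcp_rot: [0.003, 0.066, 0.998, 0.001]
contact_force: [0.5, -0.9, -0.6]
grip_width: 0.0856
gripper_force: 0.0
```

Emit:
{"op": "drive_tool", "data": {"deltas": [0, 0, 0, 2, 0, 0, 1, 0, 0, 0, 2, 0, 0, 1, 0, 0, 0, 1, 0, 0, 1, 0, 0, 0, 0, 0, 0, 1, 0, 0, 0, 0, 0, 0, 1]}}

```text
clock: 23.18
tool_pos: [0.4597, -0.0255, 0.2104]
tcp_rot: [0.001, 0.066, 0.998, 0.0]
contact_force: [0.2, -0.4, -0.1]
grip_width: 0.0853
gripper_force: 0.0
```

```bash
python3 pt.py
python3 - <<'E'
from h import *
import pickle
s0=pickle.load(open('side1.png.pkl','rb'));s=r.get_image('side')
g=s['img'].astype(int);m=((g.max(2)-g.min(2)<45)&(g.min(2)>120)).astype(np.uint8)
def bar(im,b):
    g=im.astype(int);m=(g.max(2)-g.min(2)<60)&(g.min(2)>130);x0,y0,x1,y1=b
    n,l,st,ce=cv2.connectedComponentsWithStats(m[y0:y1,x0:x1].astype(np.uint8)); return [(st[i].tolist()) for i in range(1,n) if st[i,4]>15]
print(bar(s0['img'],(330,205,400,270)));print(bar(s['img'],(330,205,420,270)))
t=r.get_image('top')
for n,p in dict(mug=(415,248),jar=(426,198),mill=(231,158)).items(): W=dep(t,*p);print(n,W)
E
```

```text
pointer 18 [ 0.08483165 -0.01468697  0.073     ]
brass 82 [0.02590184 0.03486582 0.073     ]
tongue 11 [0.02556177 0.01555715 0.073     ]
tcp [ 0.4602 -0.0256  0.2104] [-0.2242 -0.057   0.2104] [ 0.9  0.2 -0.7] 0.08541969058337505 [ 0.28  0.21 -0.33  2.06  0.09  0.87  1.34]
[[14, 11, 24, 14, 102], [13, 32, 13, 16, 75], [0, 53, 9, 12, 35]]
[[21, 4, 17, 10, 66], [18, 24, 14, 16, 71], [0, 34, 13, 16, 26], [0, 46, 15, 19, 60]]
mug [ 0.54791428 -0.25686075  0.00387561]
jar [ 0.65218193 -0.25595373  0.12369484]
mill [0.71599571 0.15955481 0.18149929]
```

```bash
python3 -c "
from plant import r
print(r.job_done())"
```

```text
the job is handed in; nothing more can be done
None
```

I opened the screen to its stop, held the pointer within about 1 mm of the brass marker for over 2 s, eased the handle home, and shut the screen to its stop; the marker, mug, jar and mill measured unmoved, and the job was handed in at about 23 s with no verdict returned.

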